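# Draw the long foot file out of the half-opening drawer and hold it ready

### The arm

A 6-joint arm with a two-finger parallel gripper is mounted at the origin on the work surface. World frame = base frame: x ahead of the robot, y to its left, z up, the work surface at z = 0. Lengths are in m, angles in rad, forces in N, time in s.
With the tool pointing down it reaches from about 0.375 to 0.9 m from the base axis. Payload 3.1 kg.
Tool frame: the origin (TCP) lies midway between the tips of the shut fingers; the grasp point (between the pads) lies 19 mm behind it; x points along the fingers, z is the direction in which the jaws open and shut, and the axes are right-handed (so a half turn about x gives the same grasp; the last joint's range is limited). The gripper opens to 85 mm and grips with 20 to 120 N. Pads are 22 mm wide; open, the fingers measure 114 mm over their backs; the gripper's body (76 mm by 85 mm) begins 54 mm behind the grasp point. The pads swing forward as they close: fully open they stand 13 mm farther back than shut.
Start: joints at [-1.52, 0.527, 1.433, -0, 1.181, -0.178], TCP at [0.142, -0.609, 0.231] pointing down, gripper open.
Joint ranges: [-3.08, 3.08], [-0.75, 2.2], [0.22, 2.44], [-1.43, 4.57], [0, 2.65], [-2.85, 2.85]. Speed limits (rad/s): [2.79, 2.79, 3.14, 3.14, 3.14, 3.14].

### API

Orientations are given as a unit quaternion [x, y, z, w].
In Python, from station import telemetry, optics, manip gives the robot as it stands.
- The arm moves only by the tool step_arm, never from a script. Its argument "commands" is a list of rows, each a list of 4 numbers: the shift along the tool's x, y, z in m, then the turn about the tool's x in rad. A call has 1 to 8 rows; each row is the pose to reach, as a shift and turn from the pose measured when the call began, along the tool's axes at that moment; what a row does not reach only later rows make up. A row lasts 1/12 s, in which the tool goes at most 41.7 mm and 7.16 degrees, less where a joint would pass 70% of its speed; a pose out of reach is approached as far as the arm can. A call with a gripper value outside its range is refused whole. "jaw" is the finger opening in m, from 0 to 0.0854, set as the call begins (left out, the last holds). The fingers move at their own pace and stop on an object; "grip_force" is the grip in N (left out, the last holds). Time passes only in rows, so rows that repeat a pose let the fingers close. It gives the time, the measured TCP pose, the force and the opening at its end, in the units of the state.
- telemetry.sense(): the state, without advancing time (a new reading comes with each control period).
- optics.snapshot(name): name is "scene" or "top"; returns the picture (384x512x3 uint8, red, green, blue); there is no depth.
- optics.camera_params(name): a dict with "mtx" (3x3 intrinsics, pixels), "origin" and "attitude" of the camera in the world. Camera axes: x right, y down, z forward; pixel columns grow to the right and rows downward; lengths in m; the calibration is good to about 2 mm. A picture is of the moment at which its call begins. camera_params takes no time and is no camera call.
- manip.sign_off(): hands the job in, once; it reports no verdict.
The state is a dict: "t": time; "q": joint angles; "qd": joint speeds; "tau": joint torques, N m; "tcp_pos": TCP position; "tool_rot": TCP orientation; "force": force on the tool from outside, world axes, zero at the start; "ft_torque": the same for the moment, N m; "finger_gap": opening from 0.0 (shut) to 1.0 (fully open).
Only numpy, scipy, OpenCV 4.12 (cv2) and the standard library are available. Lean on these libraries where they do the work, as an engineer would, in place of code of your own. Each camera call takes 0.05 s, during which the arm holds its last target.

### The job

Pull the top drawer of the white tool unit open to its stop; it only comes half-way out, and the long wooden foot file in it still reaches back under the unit's top. Take the file by its handle, raise the handle out first and draw the file out on the slant, without forcing it against the drawer or the unit. Finish still holding the file over the middle of the work mat, flat and level about 15 cm above the desk, ready to be taken from you, with the drawer left open and everything else left as it is.

Things in the scene. Friction and masses are not known exactly. Their poses are not given: they have to be found in the camera images.
- unit: white tool unit fixed on the desk, 300 deep (its x) x 270 wide (its y) x 175 mm tall, two drawers one above the other; origin at the centre of its underside, its front faces its own -x. Shell panels: top 10 mm thick (underside 165 mm, upper side 175 mm above the desk), sides 12 mm, back 10 mm
- drawer (a joint): how far the top drawer is out, in m: 0 shut, 0.150 at the stop; it starts a little ajar (0.03 to 0.05), slides along the unit's -x, needs about 3 N and stays where it is left
- drawer_handle (a point): middle of the top drawer's handle: a round steel bar 11 mm thick and 120 mm long, level, along the unit's y, 140 mm above the desk, its axis 35 mm in front of the drawer's front panel on two thin posts 51 mm either side of the middle; moves with the drawer
- drawer_in (a point): point of the top drawer's inner floor (100 mm above the desk) at the middle of the inner side of its front panel; axes as the unit's, moves with the drawer. The inside reaches 272 mm from here along +x and 115 mm to either side (y). Front panel 16 mm thick, its top edge 163 mm above the desk; the drawer's sides (3 mm thick) and back are 50 mm high
- opening_edge (a point): middle of the lower front edge of the unit's top panel, 165 mm above the desk: the edge under which the file's head has to come out. With the drawer at its stop the opening between this edge and the front panel is 150 mm long (along the unit's x) and 230 mm wide
- file_mid (a point): middle of the wooden foot file, 8 mm above its flat underside; 220 mm long, about 90 g, lying flat in the left or right half of the top drawer, roughly front to back, handle to the front. x axis from handle to head, z up. Handle: x = -110 to +5 mm, 26 mm wide (22 over its last 30), 16 thick; head: paddle 44 mm wide, 10 thick, x = +18 to +110 mm, dark abrasive upper face
- file_grip (a point): good place to take the file: on its handle 40 mm from the handle's end (26 mm wide, 16 mm thick there), 8 mm above its underside; axes as the file's
- file_handle_end (a point): end of the file's handle (x = -110 mm), half-way up
- file_head_end (a point): end of the file's head (x = +110 mm), half-way up
- buffer_mid (a point): centre of a pale nail buffer block, 95 x 28 x 28 mm, lying in the other half of the same drawer, to be left there
- mat_mid (a point): centre of the upper side of the work mat, a flat pale grey sheet 300 (x) x 220 (y) x 3 mm fixed on the desk
- polish_a_mid (a point): small nail polish bottle standing on the desk, 32 mm diameter, 78 mm tall, half-way up; leave alone
- polish_b_mid (a point): second such polish bottle, half-way up; leave alone
- lower_drawer (a joint): how far the lower drawer is out, in m: 0 shut (as it starts); it has the same bar handle 82 mm below the upper one; leave it shut

How it is judged:
On the way, in this order (a step that is already met when the one before it is completed fails the run):
1. the top drawer is pulled open to its stop or nearly (at least 130 of 150 mm) (value of joint drawer above 0.13 m), for 0.2 s.
2. the file stands on the slant in the opening: handle's end above the drawer's front, head still down inside under the unit's top (height (world z) of file_handle_end above 0.165 m and height (world z) of file_head_end below 0.16 m and x of file_head_end in the frame of opening_edge above -0.1 m), for 0.1 s.
At the end, for the whole second after the job is handed in: the gripper holds the file at rest, its middle 110 to 200 mm above the desk, within 80 mm sideways of the mat's centre, upper face within 0.26 rad of straight up, touching neither unit nor mat; top drawer out by over 100 mm with the buffer block in it; lower drawer shut (within 20 mm) (horizontal distance between file_mid and mat_mid below 0.08 m and height (world z) of file_mid between 0.11 and 0.2 m and angle between file_mid's own z axis and vertical below 0.26 rad and contact force between the fingers and file above 1 N and contact force between file and unit below 0.1 N and contact force between file and mat below 0.1 N and linear speed of file below 0.03 m/s and value of joint drawer above 0.1 m and x of buffer_mid in the frame of drawer_in between 0 and 0.272 m and y of buffer_mid in the frame of drawer_in between -0.115 and 0.115 m and z of buffer_mid in the frame of drawer_in below 0.04 m and value of joint lower_drawer below 0.02 m); the arm keeps its last pose, push and grip.
It fails at once if the file, on the slant, is forced against the drawer or the unit (more than 25 N) (contact force between file and unit above 25 N and angle between file_mid's own z axis and vertical above 0.1 rad).
It fails at once if a polish bottle is moved by more than 20 mm (distance of any of polish_a_mid, polish_b_mid from where it was at the start of the episode above 0.02 m).
It fails at once if the buffer block is lifted out of the drawer (height (world z) of buffer_mid above 0.17 m).
It also fails if it takes over 54 s, if anything falls off the work surface, if the arm or the gripper's body presses on something with over 40 N, if the wrist force passes 120 N, or if a joint passes its speed limit or range.

## Working session

There is one attempt and no reset: what is moved stays moved. The work goes in short steps, Python scripts to look and compute and a tool call to move; the robot and the scene stay as the last step left them, time stands still between calls to the robot, and variables do not carry over. Pictures are saved under pics/ and viewed, and the job is handed in when it is done.

Besides the shell and the picture viewer there is one more tool, called after ">>>" in YAML: its name, and indented under it one key for each argument. step_arm: Moves the arm, as the interface text tells. Its arguments: {"type":"object","properties":{"commands":{"type":"array","items":{"type":"array","items":{"type":"number"}}},"jaw":{"type":"number"},"grip_force":{"type":"number"}},"required":["commands"]}

```bash
mkdir -p pics; python3 - <<'E'
from station import telemetry, optics, manip
import cv2
print(telemetry.sense())
for n in ("scene","top"):
    im=optics.snapshot(n); cv2.imwrite(f"pics/{n}0.png",im[:,:,::-1]); print(n,optics.camera_params(n))
E
ls
```

```text
{'t': 0.0, 'q': array([-1.51950381e+00,  5.28502727e-01,  1.43390054e+00, -7.89208831e-06,
        1.18140318e+00, -1.78461163e-01]), 'qd': array([-0.00086166, -0.00162362,  0.00046219,  0.00087383, -0.00084346,
       -0.00021274]), 'tau': array([-9.51750917e-04, -4.42342615e+01, -1.78026563e+01, -1.70161447e-04,
        8.55073653e-03, -1.26412630e-05]), 'tcp_pos': array([ 0.14234882, -0.60783609,  0.23031172]), 'tool_rot': array([ 0.43997698,  0.55453604, -0.43880539,  0.55349784]), 'force': array([ 1.14559069, -1.01669906, -0.05170505]), 'ft_torque': array([ 0.000755  ,  0.00971283, -0.01303139]), 'finger_gap': 1.000057094129403}
scene {'mtx': array([[441.35661313,   0.        , 264.81249839],
       [  0.        , 441.35661313, 191.81928689],
       [  0.        ,   0.        ,   1.        ]]), 'origin': array([ 1.18533865, -0.65079515,  0.86720662]), 'attitude': array([ 0.85502268,  0.30682   , -0.15106593, -0.389842  ])}
top {'mtx': array([[397.22786228,   0.        , 258.74020421],
       [  0.        , 397.22786228, 198.75087212],
       [  0.        ,   0.        ,   1.        ]]), 'origin': array([0.49422087, 0.01257911, 1.11805861]), 'attitude': array([-0.70190869,  0.71003241, -0.0389663 ,  0.04074054])}
pics
```

View pics/scene0.png

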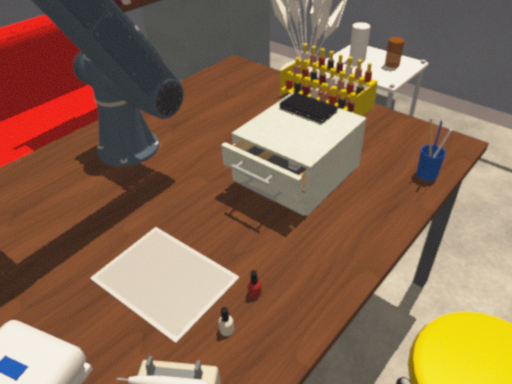

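View pics/top0.png

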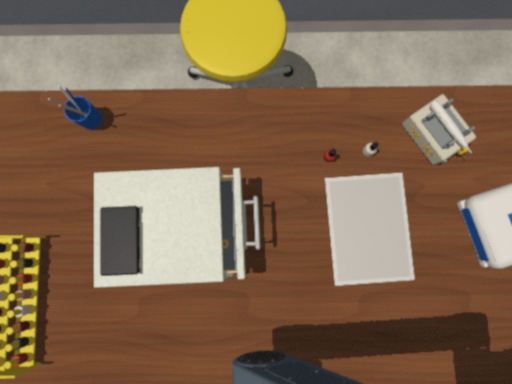

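```bash
cat > h.py <<'E'
import numpy as np, cv2
from scipy.spatial.transform import Rotation as R
from station import telemetry, optics, manip
def ray(n,u,v):
    p=optics.camera_params(n);K=p['mtx'];d=R.from_quat(p['attitude']).apply(np.linalg.inv(K)@[u,v,1]);return p['origin'],d
def pz(n,u,v,z):
    o,d=ray(n,u,v);return o+d*(z-o[2])/d[2]
def proj(n,P):
    p=optics.camera_params(n);c=R.from_quat(p['attitude']).inv().apply(np.atleast_2d(P)-p['origin']);q=c@p['mtx'].T;return q[:,:2]/q[:,2:]
E
python3 - <<'E'
from h import *
im=cv2.imread('pics/top0.png')
cv2.imwrite('pics/topz.png',cv2.resize(im[150:300,80:280],None,fx=4,fy=4,interpolation=cv2.INTER_CUBIC))
im=cv2.imread('pics/scene0.png')
cv2.imwrite('pics/scenez.png',cv2.resize(im[85:235,200:400],None,fx=4,fy=4,interpolation=cv2.INTER_CUBIC))
for c in [(94,172),(219,168),(223,281),(94,286)]: print('top corner',pz('top',*c,.175))
for c in [(326,178),(402,174),(413,278),(334,284)]: print('mat',pz('top',*c,.003))
for c in [(254,199),(258,248)]: print('bar',pz('top',*c,.145))
E
```

```text
top corner [0.67058809 0.41074491 0.175     ]
top corner [0.67678172 0.10931194 0.175     ]
top corner [0.40873874 0.09998708 0.175     ]
top corner [0.40058656 0.40119211 0.175     ]
mat [ 0.6776099  -0.17703655  0.003     ]
mat [ 0.68655595 -0.39323661  0.003     ]
mat [ 0.3954989  -0.40846769  0.003     ]
mat [ 0.38163751 -0.19009089  0.003     ]
bar [0.60396338 0.0260901  0.145     ]
bar [0.48397515 0.01756279 0.145     ]
```

View pics/topz.png

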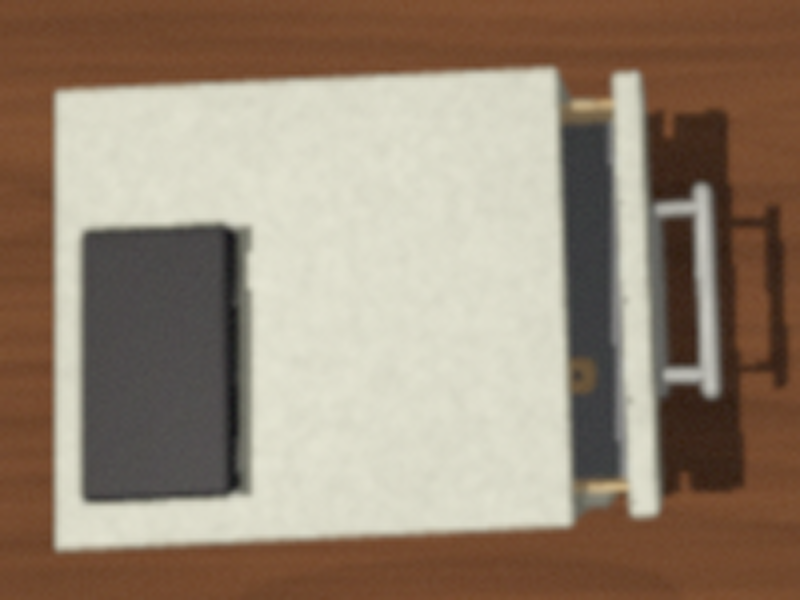

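View pics/scenez.png

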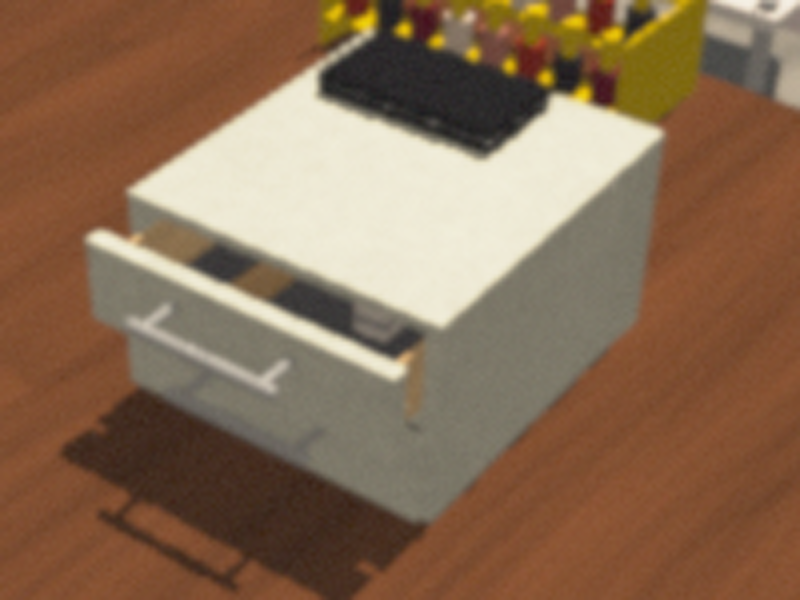

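```bash
python3 - <<'E'
from h import *
s=telemetry.sense();print(R.from_quat(s['tool_rot']).as_matrix().round(4))
# bar ends scene zoom (135,322),(272,388) ; top zoom (703,190),(711,392)
for z,P in (('scene',[(133,321),(274,387)]),):
    for p in P:print(pz('scene',200+(p[0]-1.5)/4,85+(p[1]-1.5)/4,.14))
for p in [(702,184),(712,397)]:print(pz('top',80+(p[0]-1.5)/4,150+(p[1]-1.5)/4,.14))
for p in [(219,324),(250,300)]: print('bott',pz('scene',*p,0.04))
for p in [(329,155),(371,150)]: print('bott',pz('top',*p,0.06))
E
```

```text
[[-1.000e-04  9.737e-01  2.278e-01]
 [ 1.900e-03  2.278e-01 -9.737e-01]
 [-1.000e+00  3.000e-04 -1.900e-03]]
[0.48810159 0.02306736 0.14      ]
[0.60889791 0.0283659  0.14      ]
[0.612918   0.02328521 0.14      ]
[0.48181142 0.0185281  0.14      ]
bott [ 0.75540192 -0.31532657  0.04      ]
bott [ 0.766207   -0.22731234  0.04      ]
bott [ 0.73129129 -0.17739621  0.06      ]
bott [ 0.74375344 -0.29182603  0.06      ]
```

>>> step_arm:
  commands:
    - [0, 0.03, -0.029, 0.1]
    - [0, 0.058, -0.056, 0.197]
    - [0, 0.087, -0.084, 0.197]
    - [0, 0.116, -0.112, 0.197]
    - [0, 0.145, -0.14, 0.197]
    - [0, 0.174, -0.168, 0.197]
    - [0, 0.203, -0.196, 0.197]
    - [0, 0.232, -0.224, 0.197]
  jaw: 0.034

```text
t: 0.77
tcp_pos: [0.3177, -0.335, 0.2307]
tool_rot: [0.492, 0.509, -0.491, 0.507]
force: [0.6, -0.9, 0.3]
finger_gap: 0.398
```

```bash
cat >> h.py <<'E'
def togo(P,ang=None):
    """shift in tool axes to world P; ang: wanted angle of tool z in xy plane"""
    s=telemetry.sense();M=R.from_quat(s['tool_rot']).as_matrix()
    t=0 if ang is None else -((ang-np.arctan2(M[1,2],M[0,2])+np.pi/2)%np.pi-np.pi/2)
    print('t',round(s['t'],2),'tcp',s['tcp_pos'].round(4),'F',s['force'].round(1),'gap',round(s['finger_gap']*85.4,1),'zang',np.degrees(np.arctan2(M[1,2],M[0,2])).round(1),'x',M[:,0].round(3),'q',s['q'].round(2))
    print('shift',(M.T@(np.array(P)-s['tcp_pos'])).round(4),'turn',round(t,3))
E
python3 -c "
from h import *
togo([.548,.022,.23],np.radians(-88.1))"
```

```text
t 0.77 tcp [ 0.3177 -0.335   0.2307] F [ 0.6 -0.9  0.3] gap 34.0 zang -88.2 x [-0.     0.003 -1.   ] q [-1.06  0.31  1.83  0.    1.01  0.48]
shift [ 0.0016  0.2416 -0.3494] turn -0.001
```

>>> step_arm:
  commands:
    - [0, 0.023, -0.033, 0]
    - [0, 0.046, -0.066, 0]
    - [0, 0.069, -0.1, 0]
    - [0, 0.092, -0.133, 0]
    - [0, 0.115, -0.166, 0]
    - [0, 0.138, -0.2, 0]
    - [0, 0.161, -0.233, 0]
    - [0, 0.184, -0.266, 0]
  jaw: 0.03

```text
t: 1.43
tcp_pos: [0.4935, -0.0611, 0.2312]
tool_rot: [0.492, 0.509, -0.491, 0.507]
force: [1.5, -0.0, -0.4]
finger_gap: 0.35
```

>>> step_arm:
  commands:
    - [0, 0.023, -0.033, 0]
    - [0, 0.046, -0.066, 0]
    - [0, 0.06, -0.088, 0]
    - [0, 0.06, -0.088, 0]
    - [0, 0.06, -0.088, 0]

```text
t: 1.85
tcp_pos: [0.5506, 0.0301, 0.2308]
tool_rot: [0.491, 0.51, -0.491, 0.508]
force: [-0.8, -0.3, 0.7]
finger_gap: 0.351
```

```bash
python3 -c "
from h import *
togo([.548,.022,.122],np.radians(-88.1))
im=optics.snapshot('scene');cv2.imwrite('pics/s1.png',cv2.resize(im[85:235,200:400,::-1],None,fx=4,fy=4,interpolation=cv2.INTER_CUBIC))"
```

```text
t 1.85 tcp [0.5506 0.0301 0.2308] F [-0.8 -0.3  0.7] gap 30.0 zang -88.0 x [-0.002  0.002 -1.   ] q [-0.15  0.43  1.62  0.    1.1   1.38]
shift [ 0.1088 -0.0027  0.0083] turn 0.003
```

View pics/s1.png

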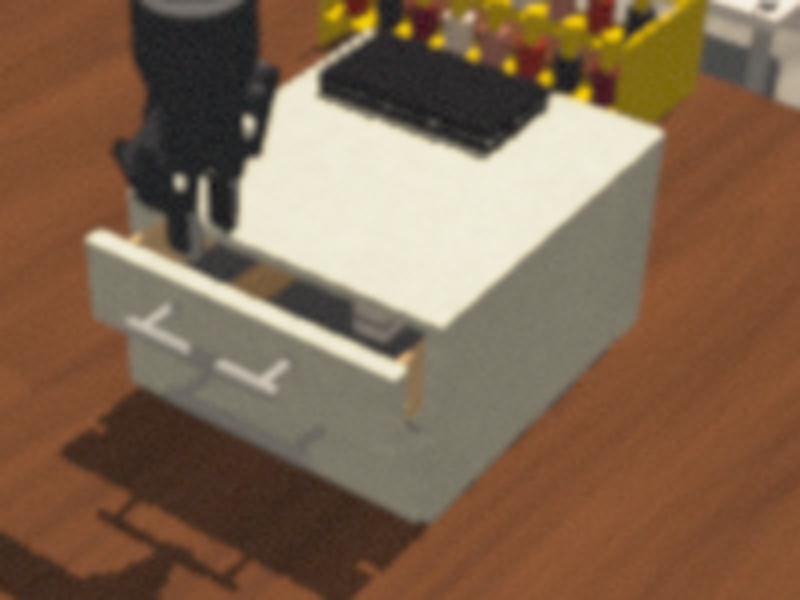

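>>> step_arm:
  commands:
    - [0.0, -0.002, 0.0083, 0]
    - [0.03, -0.002, 0.0083, 0]
    - [0.06, -0.002, 0.0083, 0]
    - [0.085, -0.002, 0.0083, 0]
    - [0.1, -0.002, 0.0083, 0]
    - [0.108, -0.002, 0.0083, 0]
    - [0.108, -0.002, 0.0083, 0]

```text
t: 2.48
tcp_pos: [0.5462, 0.0194, 0.1212]
tool_rot: [0.491, 0.51, -0.493, 0.505]
force: [1.1, 0.2, 0.2]
finger_gap: 0.353
```

```bash
python3 -c "
from h import *
togo([.548,.022,.122],np.radians(-88.1))
im=optics.snapshot('scene');cv2.imwrite('pics/s2.png',cv2.resize(im[85:235,200:400,::-1],None,fx=4,fy=4,interpolation=cv2.INTER_CUBIC))"
```

```text
t 2.48 tcp [0.5462 0.0194 0.1212] F [1.1 0.2 0.2] gap 30.1 zang -88.2 x [-0.007  0.003 -1.   ] q [-0.17  0.58  1.72  0.    0.84  1.37]
shift [-0.0008  0.0019 -0.0026] turn -0.002
```

View pics/s2.png

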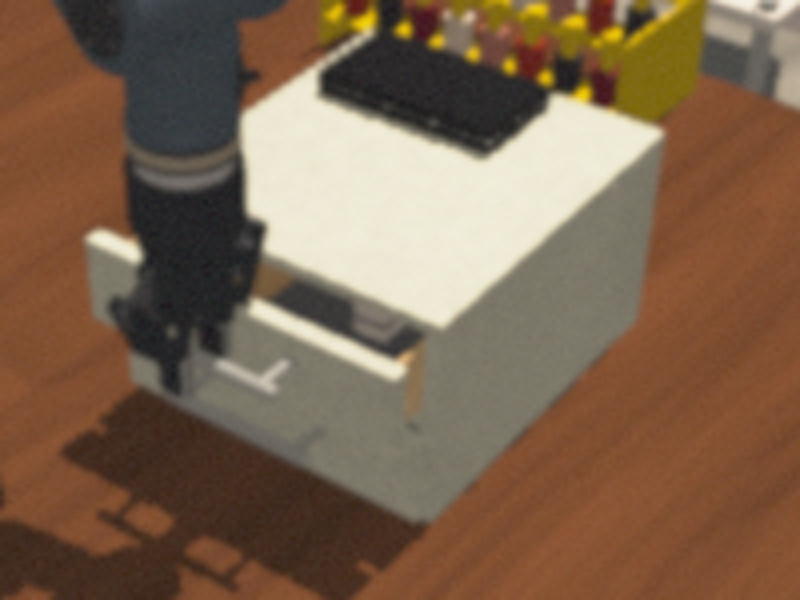

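>>> step_arm:
  commands:
    - [0, 0, 0, 0]
    - [0, 0, 0, 0]
    - [0, 0, 0, 0]
    - [0, 0, 0, 0]
    - [0, 0, 0, 0]
    - [0, 0, 0, 0]
  jaw: 0.0
  grip_force: 40

```text
t: 3.03
tcp_pos: [0.5479, 0.019, 0.1237]
tool_rot: [0.491, 0.509, -0.492, 0.507]
force: [-1.7, -2.1, 6.0]
finger_gap: 0.105
```

>>> step_arm:
  commands:
    - [0, 0, 0.01, 0]
    - [0, 0, 0.022, 0]
    - [0, 0, 0.036, 0]
    - [0, 0, 0.05, 0]
    - [0, 0, 0.064, 0]
    - [0, 0, 0.076, 0]
    - [0, 0, 0.086, 0]
    - [0, 0, 0.095, 0]

```text
t: 3.7
tcp_pos: [0.5512, -0.0775, 0.1237]
tool_rot: [0.492, 0.508, -0.492, 0.507]
force: [1.3, 2.9, 1.8]
finger_gap: 0.114
```

```bash
python3 -c "
from h import *
togo([.548,.022,.122],np.radians(-88.1))
for n in ('scene','top'):
  im=optics.snapshot(n);cv2.imwrite('pics/3%s.png'%n,im[:,:,::-1])"
```

```text
t 3.7 tcp [ 0.5512 -0.0775  0.1237] F [1.3 2.9 1.8] gap 9.7 zang -88.2 x [-0.002  0.001 -1.   ] q [-0.34  0.59  1.7   0.    0.86  1.2 ]
shift [ 0.0018 -0.0001 -0.0996] turn -0.002
```

View pics/3scene.png

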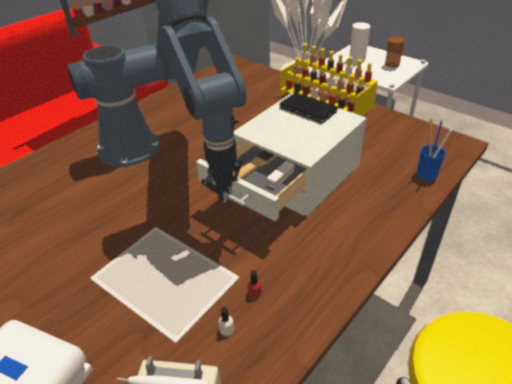

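>>> step_arm:
  commands:
    - [0, 0, 0.004, 0]
    - [0, 0, 0.008, 0]
    - [0, 0, 0.012, 0]
    - [0, 0, 0.014, 0]

```text
t: 4.13
tcp_pos: [0.5518, -0.0928, 0.1237]
tool_rot: [0.491, 0.508, -0.493, 0.508]
force: [1.5, 3.3, 2.2]
finger_gap: 0.111
```

>>> step_arm:
  commands:
    - [0, 0, 0.003, 0]
    - [0, 0, 0.006, 0]
    - [0, 0, 0.008, 0]

```text
t: 4.38
tcp_pos: [0.5517, -0.0937, 0.1237]
tool_rot: [0.496, 0.51, -0.491, 0.503]
force: [5.8, 27.6, 6.6]
finger_gap: 0.109
```

>>> step_arm:
  commands:
    - [0, 0, -0.002, 0]
    - [0, 0, -0.002, 0]
    - [0, 0, -0.002, 0]
    - [0, 0, -0.002, 0]
  jaw: 0.03

```text
t: 4.72
tcp_pos: [0.5516, -0.0924, 0.1235]
tool_rot: [0.495, 0.51, -0.491, 0.504]
force: [-0.3, -0.4, -0.0]
finger_gap: 0.351
```

>>> step_arm:
  commands:
    - [-0.03, 0, 0, 0]
    - [-0.06, 0, 0, 0]
    - [-0.1, 0, 0, 0]
    - [-0.14, 0, 0, 0]
    - [-0.17, 0, 0.04, 0]
    - [-0.17, 0, 0.08, 0]
    - [-0.17, 0, 0.12, 0]
    - [-0.17, 0, 0.15, 0]

```text
t: 5.38
tcp_pos: [0.5562, -0.2481, 0.2934]
tool_rot: [0.495, 0.508, -0.492, 0.505]
force: [0.4, 0.0, -0.2]
finger_gap: 0.353
```

```bash
python3 -c "
from h import *
togo([.548,.022,.122],np.radians(-88.1))
for n,r in (('scene',(slice(95,245),slice(180,380))),('top',(slice(150,300),slice(130,330)))):
  im=optics.snapshot(n);cv2.imwrite('pics/4%s.png'%n,cv2.resize(im[r][:,:,::-1],None,fx=4,fy=4,interpolation=cv2.INTER_CUBIC))"
```

```text
t 5.38 tcp [ 0.5562 -0.2481  0.2934] F [ 0.4  0.  -0.2] gap 30.1 zang -88.5 x [-0.     0.007 -1.   ] q [-0.61  0.44  1.4   0.01  1.3   0.94]
shift [ 0.1733 -0.0009 -0.269 ] turn -0.007
```

View pics/4scene.png

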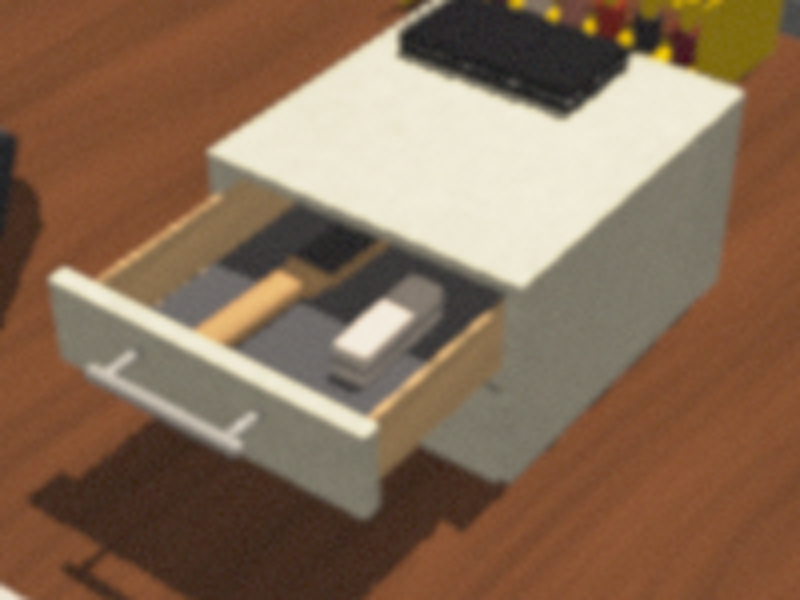

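View pics/4top.png

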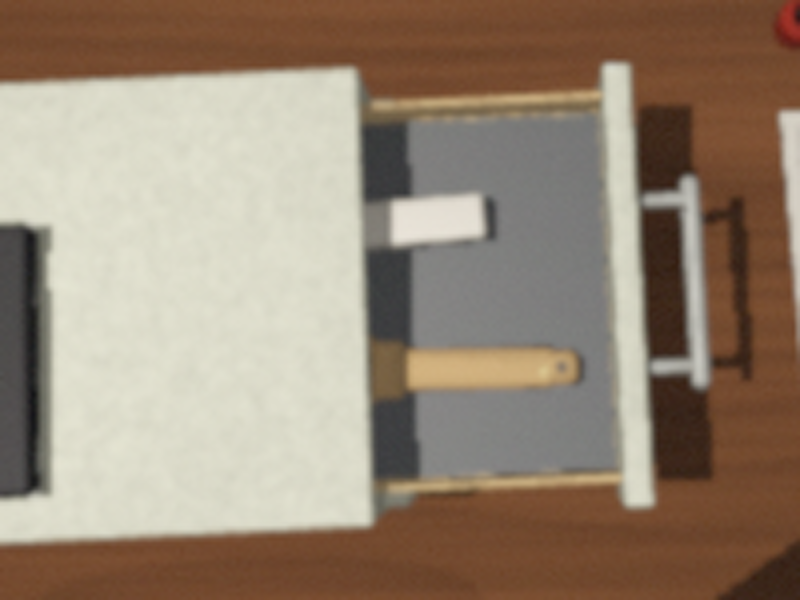

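```bash
python3 - <<'E'
from h import *
T=lambda p,z:pz('top',130+(p[0]-1.5)/4,150+(p[1]-1.5)/4,z).round(4)
S=lambda p,z:pz('scene',180+(p[0]-1.5)/4,95+(p[1]-1.5)/4,z).round(4)
print('end',T((580,367),.112)); print('edges @zoom x=540',T((540,347),.112),T((540,388),.112)); print('@420',T((420,349),.112),T((420,391),.112))
print('panel inner top',T((600,65),.163),T((626,505),.163),'outer',T((630,65),.163),T((656,505),.163)); print('edge',T((358,70),.175),T((375,525),.175))
print('side top',T((600,97),.15),T((620,476),.15))
print('buffer',[T(p,.128) for p in((485,195),(488,238))])
print('scene handle axis', S((296,280),.116),S((215,330),.116))
E
```

```text
end [ 0.4997 -0.0243  0.112 ]
edges @zoom x=540 [0.5125 0.0007 0.112 ] [0.4869 0.001  0.112 ]
@420 [0.5121 0.0764 0.112 ] [0.4859 0.0765 0.112 ]
panel inner top [ 0.6826 -0.0376  0.163 ] [ 0.4179 -0.0484  0.163 ] outer [ 0.6824 -0.0559  0.163 ] [ 0.4177 -0.0661  0.163 ]
edge [0.6789 0.109  0.175 ] [0.409  0.0991 0.175 ]
side top [ 0.6651 -0.0379  0.15  ] [ 0.4341 -0.0459  0.15  ]
buffer [array([0.6076, 0.0342, 0.128 ]), array([0.5805, 0.0325, 0.128 ])]
scene handle axis [0.5102 0.0827 0.116 ] [0.5041 0.0057 0.116 ]
```

```bash
python3 -c "
from h import *
togo([.5005,.016,.25],0)"
```

```text
t 5.48 tcp [ 0.556  -0.2511  0.2919] F [-0.6  0.3 -0.4] gap 29.9 zang -88.8 x [-0.001  0.006 -1.   ] q [-0.61  0.45  1.4   0.    1.3   0.94]
shift [ 0.0437 -0.0498 -0.2679] turn -1.55
```

>>> step_arm:
  commands:
    - [0, -0.006, -0.034, -0.12]
    - [0, -0.012, -0.068, -0.24]
    - [0, -0.018, -0.1, -0.36]
    - [0, -0.024, -0.134, -0.48]
    - [0.01, -0.03, -0.168, -0.6]
    - [0.02, -0.037, -0.202, -0.72]
    - [0.03, -0.044, -0.236, -0.84]
    - [0.04, -0.05, -0.268, -0.96]
  jaw: 0.06

```text
t: 6.15
tcp_pos: [0.4989, 0.0177, 0.2533]
tool_rot: [0.206, 0.678, -0.202, 0.676]
force: [0.8, -0.4, -0.6]
finger_gap: 0.706
```

>>> step_arm:
  commands:
    - [0, 0, 0, -0.12]
    - [0, 0, 0, -0.24]
    - [0, 0, 0, -0.36]
    - [0, 0, 0, -0.48]
    - [0, 0, 0, -0.59]
    - [0, 0, 0, -0.59]

```text
t: 6.65
tcp_pos: [0.4984, 0.0177, 0.2532]
tool_rot: [-0.001, 0.708, 0.005, 0.706]
force: [-0.7, -0.6, -0.5]
finger_gap: 0.701
```

```bash
python3 -c "
from h import *
togo([.5005,.016,.25],0)"
```

```text
t 6.65 tcp [0.4984 0.0177 0.2532] F [-0.7 -0.6 -0.5] gap 59.9 zang 0.4 x [-0.003  0.006 -1.   ] q [-0.19  0.33  1.72  0.01  1.1  -0.2 ]
shift [ 0.0032 -0.0018  0.0021] turn 0.008
```

>>> step_arm:
  commands:
    - [0.01, -0.002, 0.002, 0]
    - [0.04, -0.002, 0.002, 0]
    - [0.07, -0.002, 0.002, 0]
    - [0.1, -0.002, 0.002, 0]
    - [0.125, -0.002, 0.002, 0]
    - [0.125, -0.002, 0.002, 0]

```text
t: 7.15
tcp_pos: [0.4963, 0.0168, 0.1234]
tool_rot: [0.001, 0.712, 0.005, 0.702]
force: [-0.3, 0.1, -0.2]
finger_gap: 0.698
```

```bash
python3 -c "
from h import *
togo([.5005,.016,.103],0)
for n,r in (('scene',(slice(95,245),slice(180,380))),('top',(slice(150,300),slice(130,330)))):
  im=optics.snapshot(n);cv2.imwrite('pics/5%s.png'%n,cv2.resize(im[r][:,:,::-1],None,fx=4,fy=4,interpolation=cv2.INTER_CUBIC))"
```

```text
t 7.15 tcp [0.4963 0.0168 0.1234] F [-0.3  0.1 -0.2] gap 59.7 zang 0.3 x [-0.013  0.008 -1.   ] q [-0.19  0.53  1.84  0.01  0.78 -0.2 ]
shift [ 0.0204 -0.001   0.0045] turn 0.005
```

View pics/5scene.png

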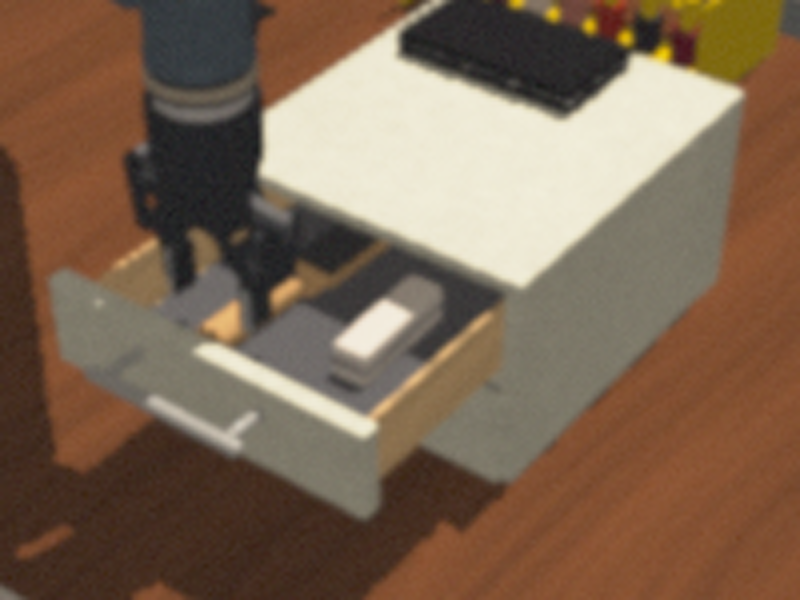

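View pics/5top.png

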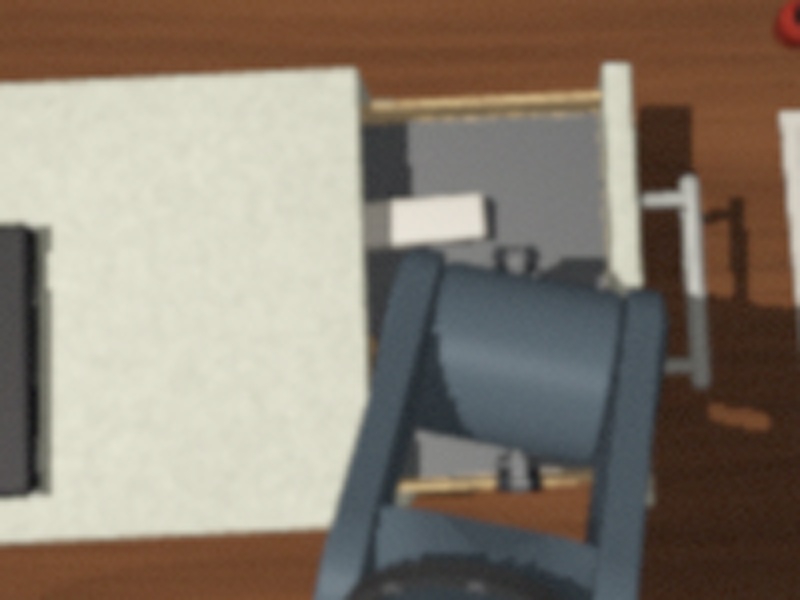

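>>> step_arm:
  commands:
    - [0, -0.001, 0.0045, 0]
    - [0.005, -0.001, 0.0045, 0]
    - [0.01, -0.001, 0.0045, 0]
    - [0.015, -0.001, 0.0045, 0]
    - [0.019, -0.001, 0.0045, 0]
    - [0.019, -0.001, 0.0045, 0]
  jaw: 0.044

```text
t: 7.75
tcp_pos: [0.5033, 0.0157, 0.1077]
tool_rot: [0.0, 0.709, 0.004, 0.705]
force: [0.5, 0.6, -0.0]
finger_gap: 0.512
```

```bash
python3 -c "
from h import *
togo([.5005,.016,.103],0)"
```

```text
t 7.75 tcp [0.5033 0.0157 0.1077] F [ 0.5  0.6 -0. ] gap 43.7 zang 0.3 x [-0.007  0.007 -1.   ] q [-0.19  0.56  1.84  0.01  0.74 -0.21]
shift [ 0.0047  0.0003 -0.0028] turn 0.006
```

>>> step_arm:
  commands:
    - [0.002, 0, -0.002, 0]
    - [0.004, 0, -0.002, 0]
    - [0.0045, 0, -0.002, 0]

```text
t: 8.0
tcp_pos: [0.5008, 0.0158, 0.1029]
tool_rot: [0.0, 0.71, 0.004, 0.704]
force: [-0.0, -0.8, 0.7]
finger_gap: 0.514
```

>>> step_arm:
  commands:
    - [0, 0, 0, 0]
    - [0, 0, 0, 0]
    - [0, 0, 0, 0]
    - [0, 0, 0, 0]
    - [0, 0, 0, 0]
    - [0, 0, 0, 0]
  jaw: 0.0
  grip_force: 25

```text
t: 8.5
tcp_pos: [0.5009, 0.0158, 0.1029]
tool_rot: [0.0, 0.71, 0.004, 0.705]
force: [0.3, 0.4, -0.1]
finger_gap: 0.294
```

```bash
python3 -c "
from h import *
togo([.5005,.016,.103],0)"
```

```text
t 8.5 tcp [0.5009 0.0158 0.1029] F [ 0.3  0.4 -0.1] gap 25.1 zang 0.3 x [-0.007  0.007 -1.   ] q [-0.19  0.57  1.85  0.01  0.73 -0.21]
shift [-0.      0.0002 -0.0004] turn 0.006
```

>>> step_arm:
  commands:
    - [-0.005, 0, 0, 0]
    - [-0.01, 0, 0, 0]
    - [-0.016, 0, 0, 0]
    - [-0.022, 0, 0, 0]
    - [-0.028, 0, 0, 0]
    - [-0.034, 0, 0, 0]
    - [-0.038, 0, 0, 0]
    - [-0.038, 0, 0, 0]

```text
t: 9.17
tcp_pos: [0.5018, 0.0154, 0.1421]
tool_rot: [0.0, 0.709, 0.004, 0.705]
force: [0.5, 0.5, -0.1]
finger_gap: 0.294
```

```bash
python3 -c "
from h import *
togo([.5005,.016,.103],0)
for n,r in (('scene',(slice(95,245),slice(180,380))),):
  im=optics.snapshot(n);cv2.imwrite('pics/6%s.png'%n,cv2.resize(im[r][:,:,::-1],None,fx=4,fy=4,interpolation=cv2.INTER_CUBIC))"
```

```text
t 9.17 tcp [0.5018 0.0154 0.1421] F [ 0.5  0.5 -0.1] gap 25.1 zang 0.3 x [-0.005  0.006 -1.   ] q [-0.2   0.5   1.82  0.01  0.83 -0.21]
shift [ 0.0391  0.0004 -0.0011] turn 0.006
```

View pics/6scene.png

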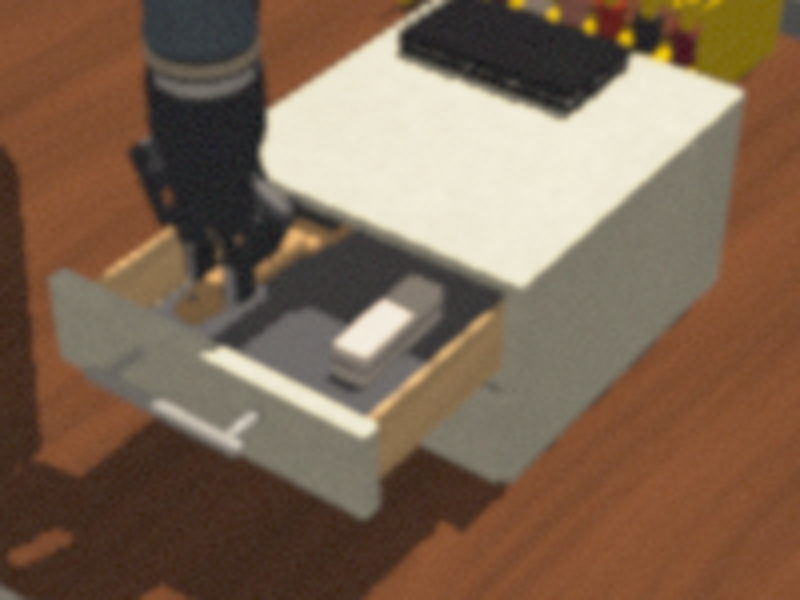

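```bash
python3 -c "
from h import *
f=lambda P:((proj('scene',P)-[180,95])*4+1.5).round(0)
for t in (0,.1,.2,.26):
  print(t,[f([.5+w,.0155+d*np.cos(t),.147-d*np.sin(t)+h*.008])[0] for d,w,h in((-.04,0,0),(-.04,.011,1),(.075,-.013,1),(.075,.013,1),(.09,.022,.5),(.09,-.022,.5))])
im=optics.snapshot('scene');c=im[130:190,200:290];c=np.clip(c.astype(float)*1.8,0,255).astype('uint8');cv2.imwrite('pics/6b.png',cv2.resize(c[:,:,::-1],None,fx=8,fy=8,interpolation=cv2.INTER_CUBIC))
"
```

```text
0 [array([176., 313.]), array([187., 310.]), array([276., 218.]), array([304., 231.]), array([328., 231.]), array([281., 208.])]
0.1 [array([176., 308.]), array([187., 305.]), array([276., 227.]), array([304., 240.]), array([328., 242.]), array([281., 219.])]
0.2 [array([176., 303.]), array([187., 300.]), array([276., 236.]), array([304., 250.]), array([327., 253.]), array([280., 230.])]
0.26 [array([176., 300.]), array([188., 297.]), array([275., 242.]), array([303., 255.]), array([326., 260.]), array([280., 237.])]
```

View pics/6b.png

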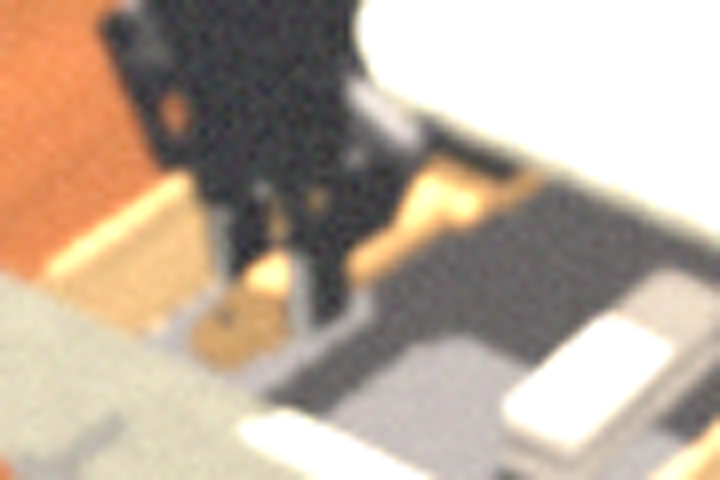

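>>> step_arm:
  commands:
    - [0.004, 0, 0, 0]
    - [0.008, 0, 0, 0]
    - [0.009, 0, 0, 0]
    - [0.009, 0, 0, 0]

```text
t: 9.6
tcp_pos: [0.5005, 0.0157, 0.1313]
tool_rot: [0.0, 0.71, 0.005, 0.704]
force: [0.3, -1.2, -1.3]
finger_gap: 0.298
```

>>> step_arm:
  commands:
    - [0, 0, 0, 0]
    - [0, 0, 0, 0]
    - [0, 0, 0, 0]
    - [0, 0, 0, 0]
  grip_force: 120

```text
t: 9.93
tcp_pos: [0.5006, 0.0156, 0.1313]
tool_rot: [0.0, 0.71, 0.005, 0.704]
force: [-0.9, -0.5, -0.8]
finger_gap: 0.266
```

>>> step_arm:
  commands:
    - [-0.004, 0, 0, 0]
    - [-0.009, 0, 0, 0]
    - [-0.014, 0, 0, 0]
    - [-0.019, 0, 0, 0]
    - [-0.024, 0, 0, 0]
    - [-0.027, 0, 0, 0]
    - [-0.027, 0, 0, 0]

```text
t: 10.52
tcp_pos: [0.5012, 0.0154, 0.1591]
tool_rot: [0.0, 0.71, 0.004, 0.705]
force: [0.6, -0.1, -2.0]
finger_gap: 0.261
```

```bash
python3 -c "
from h import *
togo([.5005,.016,.163],0)
g=telemetry.sense()['tcp_pos'];g[2]+=.005
f=lambda P:((proj('scene',P)-[200,115])*8+3.5).round(0)
for t in (0,.1,.2,.26,.35):
  print(t,[f(g+[w,d*np.cos(t),-d*np.sin(t)+h*.008])[0] for d,w,h in((-.04,0,0),(-.04,.011,1),(.075,.013,1),(.09,.022,.5))])
im=optics.snapshot('scene');c=im[115:185,200:290];c=np.clip(c.astype(float)*1.8,0,255).astype('uint8');cv2.imwrite('pics/7b.png',cv2.resize(c[:,:,::-1],None,fx=8,fy=8,interpolation=cv2.INTER_CUBIC))
"
```

```text
t 10.52 tcp [0.5012 0.0154 0.1591] F [ 0.6 -0.1 -2. ] gap 22.3 zang 0.3 x [-0.007  0.007 -1.   ] q [-0.2   0.47  1.81  0.01  0.87 -0.21]
shift [-0.0038  0.0006 -0.0008] turn 0.006
0 [array([191., 428.]), array([214., 421.]), array([450., 264.]), array([499., 263.])]
0.1 [array([191., 418.]), array([213., 411.]), array([450., 282.]), array([498., 285.])]
0.2 [array([191., 407.]), array([214., 400.]), array([449., 301.]), array([497., 308.])]
0.26 [array([192., 400.]), array([214., 394.]), array([447., 313.]), array([495., 321.])]
0.35 [array([193., 391.]), array([216., 383.]), array([444., 331.]), array([491., 343.])]
```

View pics/7b.png

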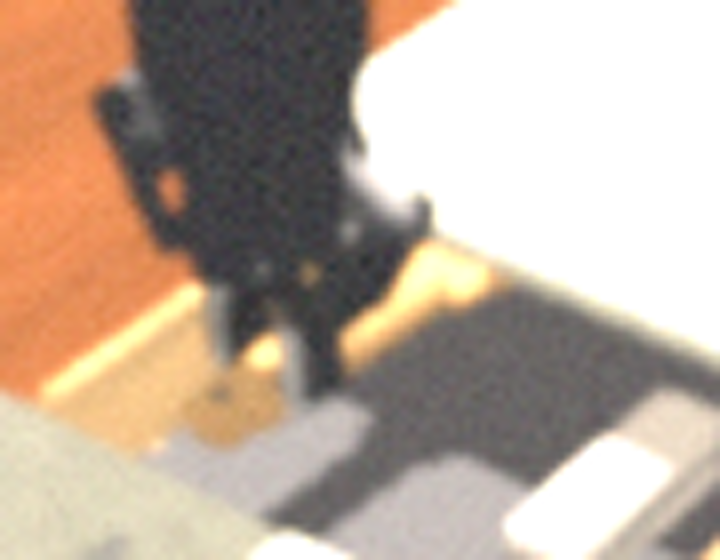

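```bash
cat >> h.py <<'E'
def overlay(name,n,crop,k,g,ts,gain=1.8,yaw=0,dg=0.04):
    r0,r1,c0,c1=crop;im=optics.snapshot(n)[r0:r1,c0:c1];im=np.clip(im.astype(float)*gain,0,255).astype('uint8')[:,:,::-1]
    im=cv2.resize(im,None,fx=k,fy=k,interpolation=cv2.INTER_CUBIC)
    f=lambda P:tuple(int(v) for v in ((proj(n,P)[0]-[c0,r0])*k+(k-1)/2))
    cols=[(0,255,0),(0,0,255),(255,0,0),(255,0,255)]
    for t,c in zip(ts,cols):
        A=R.from_euler('z',yaw).as_matrix()@R.from_euler('x',-t).as_matrix()
        W=lambda d,w,h:g+A@np.array([w,d-0.0,h])
        for L in ([(-dg,-.011,.008),(-dg,.011,.008),(-dg+.115,.013,.008),(-dg+.115,-.013,.008)],[(-dg,-.011,-.008),(-dg,.011,-.008),(-dg,.011,.008),(-dg,-.011,.008)],[(-dg+.128,-.022,.005),(-dg+.128,.022,.005),(-dg+.22,.022,.005),(-dg+.22,-.022,.005)]):
            cv2.polylines(im,[np.array([f(W(*p)) for p in L])],True,c,1)
    cv2.circle(im,f(g-[0,0,.005]),3,(255,255,0),-1)
    cv2.imwrite('pics/%s.png'%name,im)
E
python3 -c "
from h import *
g=telemetry.sense()['tcp_pos'];g[2]+=.005
overlay('8','scene',(115,185,200,290),8,g,[.1,.2])"
```

View pics/8.png

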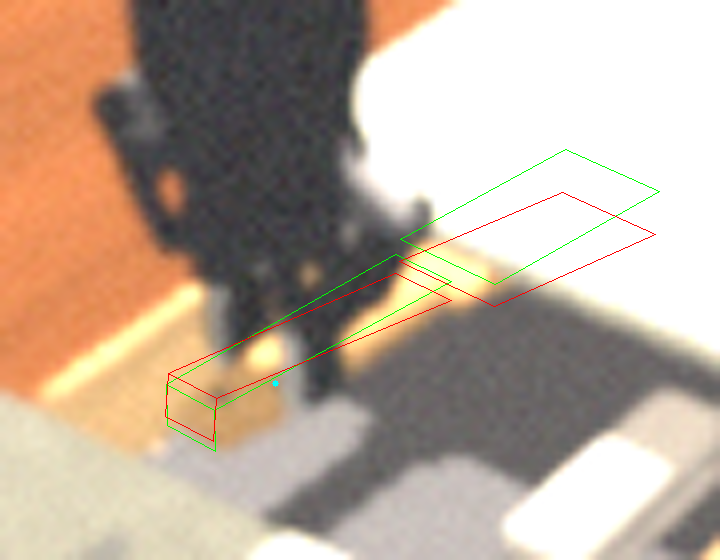

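>>> step_arm:
  commands:
    - [0, 0, 0, 0]
    - [0, 0, 0, 0]
    - [0, 0, 0, 0]
  grip_force: 25

```text
t: 10.87
tcp_pos: [0.5008, 0.0155, 0.1583]
tool_rot: [0.0, 0.71, 0.005, 0.704]
force: [-0.5, -0.3, -1.1]
finger_gap: 0.266
```

>>> step_arm:
  commands:
    - [-0.002, 0, 0, 0]
    - [-0.004, 0, 0, 0]
    - [-0.006, 0, 0, 0]

```text
t: 11.12
tcp_pos: [0.5004, 0.0156, 0.1635]
tool_rot: [0.0, 0.711, 0.005, 0.704]
force: [2.0, 2.5, -13.7]
finger_gap: 0.268
```

>>> step_arm:
  commands:
    - [-0.002, 0, 0, 0]
    - [-0.004, 0, 0, 0]
    - [-0.006, 0, 0, 0]

```text
t: 11.37
tcp_pos: [0.4996, 0.0159, 0.1691]
tool_rot: [0.0, 0.711, 0.005, 0.703]
force: [-0.1, 1.1, -4.3]
finger_gap: 0.264
```

```bash
python3 -c "
from h import *
togo([.5005,.016,.163],0)
g=telemetry.sense()['tcp_pos'];g[2]+=.005
overlay('9','scene',(115,185,200,290),8,g,[.0,.2])"
```

```text
t 11.37 tcp [0.4996 0.0159 0.1691] F [-0.1  1.1 -4.3] gap 22.5 zang 0.4 x [-0.012  0.007 -1.   ] q [-0.2   0.46  1.8   0.01  0.9  -0.21]
shift [0.0061 0.0001 0.001 ] turn 0.006
```

View pics/9.png

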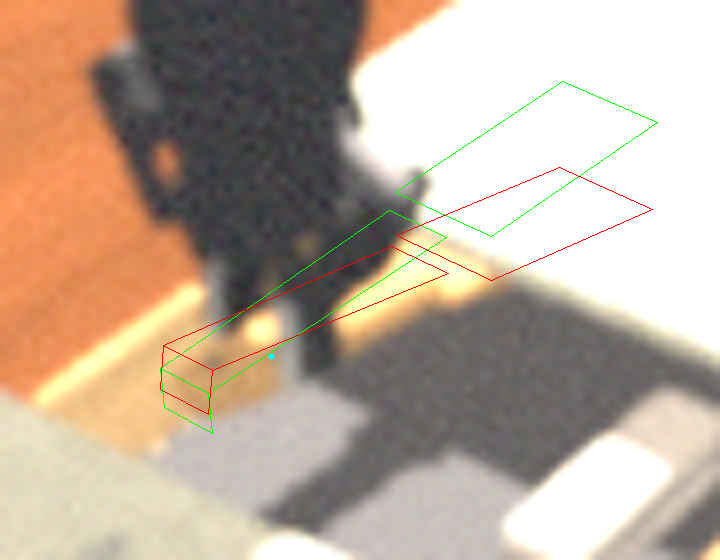

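>>> step_arm:
  commands:
    - [0, 0, 0, 0]
    - [0, 0, 0, 0]
    - [0, 0, 0, 0]
    - [0, 0, 0, 0]
  grip_force: 120

```text
t: 11.75
tcp_pos: [0.4999, 0.0158, 0.1699]
tool_rot: [0.0, 0.711, 0.005, 0.703]
force: [0.2, 1.8, -5.2]
finger_gap: 0.261
```

>>> step_arm:
  commands:
    - [0.002, 0, 0, 0]
    - [0.004, 0, 0, 0]
    - [0.004, 0, 0, 0]

```text
t: 12.0
tcp_pos: [0.5002, 0.0156, 0.1662]
tool_rot: [0.0, 0.711, 0.005, 0.703]
force: [0.6, -0.6, -0.1]
finger_gap: 0.262
```

```bash
python3 -c "
from h import *
togo([.5005,.016,.163],0)
g=telemetry.sense()['tcp_pos'];g[2]+=.000
overlay('10','scene',(115,185,200,290),8,g,[.1,.2])"
```

```text
t 12.0 tcp [0.5002 0.0156 0.1662] F [ 0.6 -0.6 -0.1] gap 22.4 zang 0.4 x [-0.01   0.007 -1.   ] q [-0.2   0.46  1.8   0.01  0.89 -0.21]
shift [0.0032 0.0004 0.0003] turn 0.006
```

View pics/10.png

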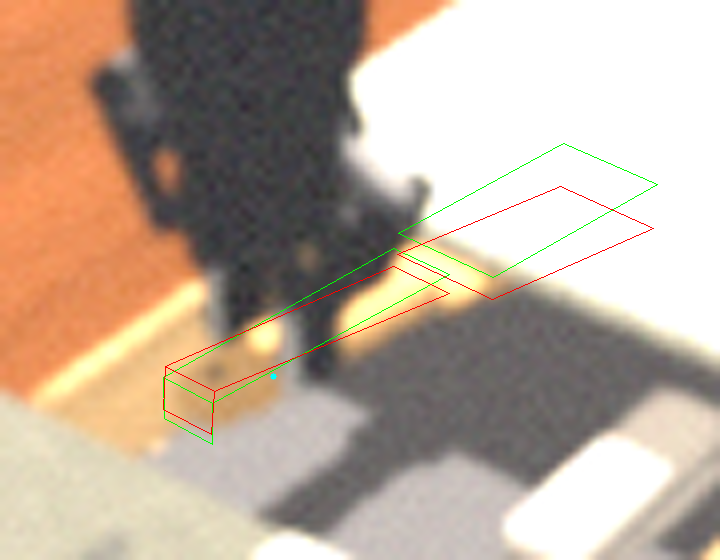

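>>> step_arm:
  commands:
    - [-0.001, -0.006, 0, 0]
    - [-0.002, -0.013, 0, 0]
    - [-0.003, -0.021, 0, 0]
    - [-0.0045, -0.029, 0, 0]
    - [-0.0055, -0.035, 0, 0]

```text
t: 12.47
tcp_pos: [0.5008, -0.0208, 0.1718]
tool_rot: [0.001, 0.711, 0.004, 0.704]
force: [0.4, 0.1, -1.2]
finger_gap: 0.267
```

```bash
python3 -c "
from h import *
togo([.5005,-.1,.185],0)
g=telemetry.sense()['tcp_pos'];g[2]+=.000
overlay('11','scene',(115,195,180,280),7,g,[.1,.2])
overlay('12','top',(185,285,210,310),6,g,[.1,.2])"
```

```text
t 12.47 tcp [ 0.5008 -0.0208  0.1718] F [ 0.4  0.1 -1.2] gap 22.8 zang 0.3 x [-0.01   0.007 -1.   ] q [-0.27  0.45  1.79  0.01  0.91 -0.28]
shift [-0.0137 -0.0791 -0.0009] turn 0.005
```

View pics/11.png

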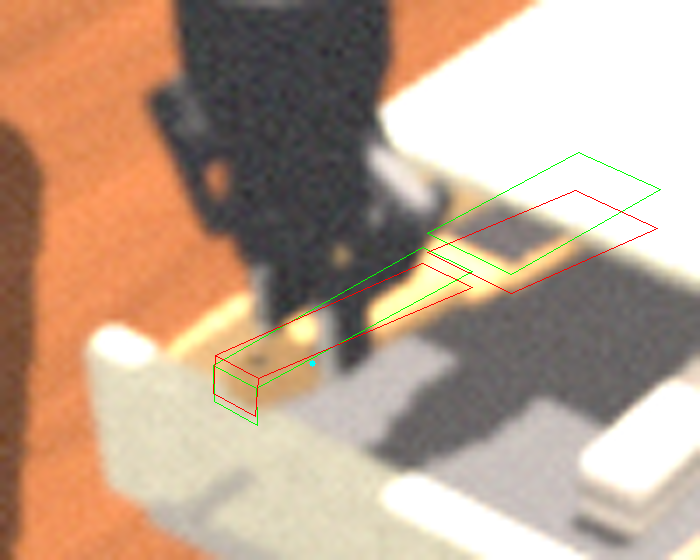

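View pics/12.png

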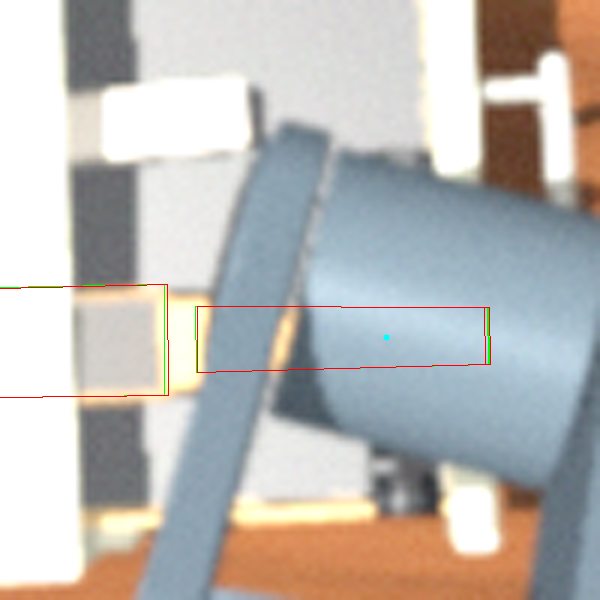

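>>> step_arm:
  commands:
    - [0.001, -0.008, 0, 0]
    - [0, -0.018, 0, 0]
    - [-0.0015, -0.028, 0, 0]
    - [-0.003, -0.038, 0, 0]
    - [-0.005, -0.048, 0, 0]
    - [-0.007, -0.058, 0, 0]
    - [-0.0085, -0.068, 0, 0]
    - [-0.0095, -0.075, 0, 0]

```text
t: 13.23
tcp_pos: [0.5016, -0.0975, 0.1811]
tool_rot: [0.001, 0.71, 0.003, 0.704]
force: [0.3, 0.4, -0.4]
finger_gap: 0.264
```

```bash
python3 -c "
from h import *
togo([.5005,-.12,.185],0)
g=telemetry.sense()['tcp_pos'];g[2]+=.000
overlay('13','scene',(115,205,160,280),6,g,[.1,.2],1.5)
overlay('14','top',(185,285,210,330),6,g,[.1,.2],1.5)"
```

```text
t 13.23 tcp [ 0.5016 -0.0975  0.1811] F [ 0.3  0.4 -0.4] gap 22.6 zang 0.2 x [-0.009  0.006 -1.   ] q [-0.41  0.45  1.76  0.    0.94 -0.42]
shift [-0.004  -0.0224 -0.0012] turn 0.004
```

View pics/13.png

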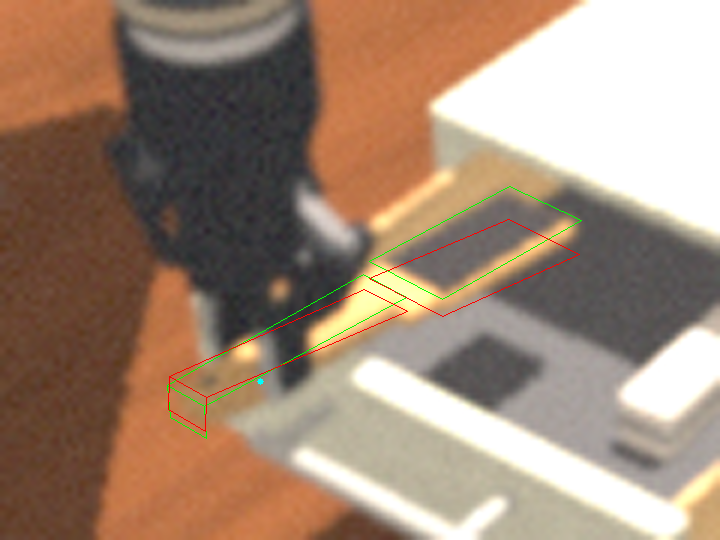

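View pics/14.png

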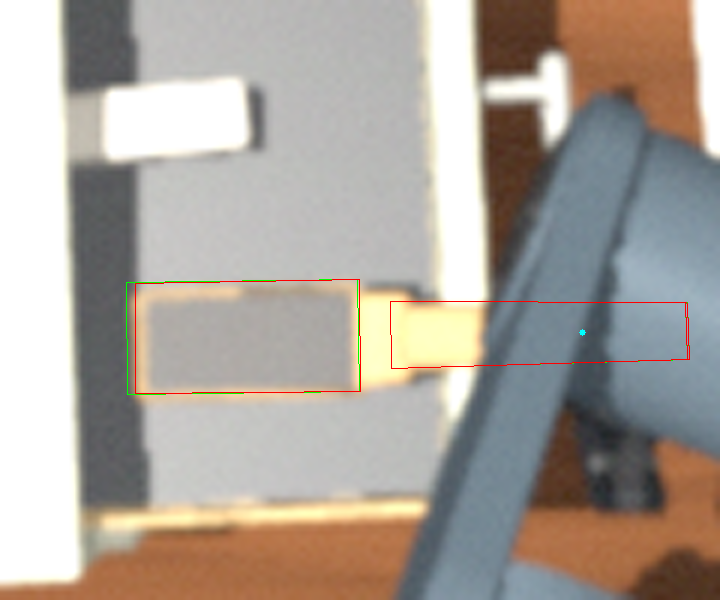

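>>> step_arm:
  commands:
    - [-0.01, -0.003, 0, 0]
    - [-0.025, -0.006, 0, 0]
    - [-0.04, -0.01, 0, 0]
    - [-0.06, -0.02, 0, 0]
    - [-0.065, -0.045, 0.003, 0]
    - [-0.065, -0.075, 0.008, 0]
    - [-0.065, -0.105, 0.013, 0]
    - [-0.065, -0.135, 0.018, 0]

```text
t: 14.0
tcp_pos: [0.5207, -0.2333, 0.2453]
tool_rot: [0.001, 0.71, 0.004, 0.704]
force: [1.2, 0.7, -0.7]
finger_gap: 0.266
```

```bash
python3 -c "
from h import *
togo([.535,-.362,.16],0)"
```

```text
t 14.0 tcp [ 0.5207 -0.2333  0.2453] F [ 1.2  0.7 -0.7] gap 22.7 zang 0.2 x [-0.008  0.006 -1.   ] q [-0.62  0.44  1.55  0.    1.16 -0.62]
shift [ 0.0844 -0.1293  0.0145] turn 0.004
```

>>> step_arm:
  commands:
    - [0, -0.03, 0.003, 0]
    - [0, -0.06, 0.006, 0]
    - [0, -0.09, 0.01, 0]
    - [0, -0.115, 0.013, 0]
    - [0, -0.129, 0.015, 0]
    - [0.03, -0.129, 0.015, 0]
    - [0.06, -0.129, 0.015, 0]
    - [0.085, -0.129, 0.015, 0]

```text
t: 14.67
tcp_pos: [0.535, -0.3613, 0.1576]
tool_rot: [0.002, 0.71, 0.004, 0.704]
force: [-0.4, 0.3, -1.3]
finger_gap: 0.267
```

```bash
python3 -c "
from h import *
togo([.535,-.362,.16],0)
g=telemetry.sense()['tcp_pos']
overlay('15','scene',(130,340,80,290),3,g,[.0,.15],1.2)
overlay('16','top',(110,310,200,440),3,g,[.0,.15],1.2)"
```

```text
t 14.67 tcp [ 0.535  -0.3613  0.1576] F [-0.4  0.3 -1.3] gap 22.8 zang 0.2 x [-0.009  0.008 -1.   ] q [-0.77  0.64  1.44 -0.    1.07 -0.77]
shift [-0.0024 -0.0007 -0.    ] turn 0.003
```

View pics/15.png

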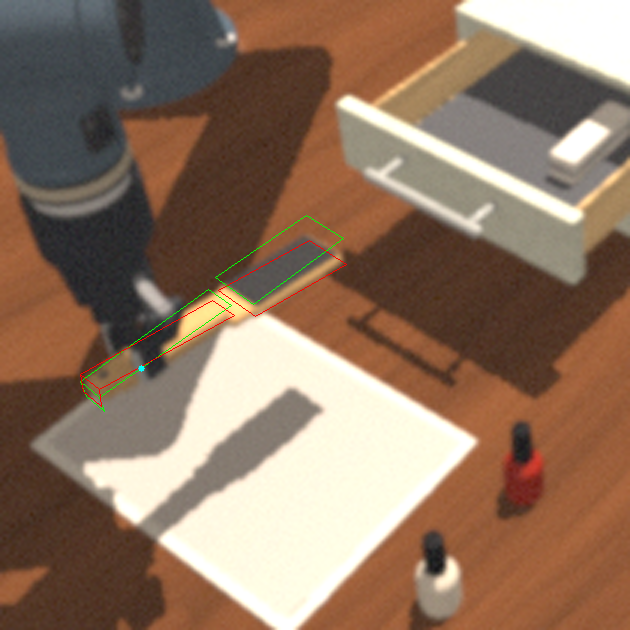

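View pics/16.png

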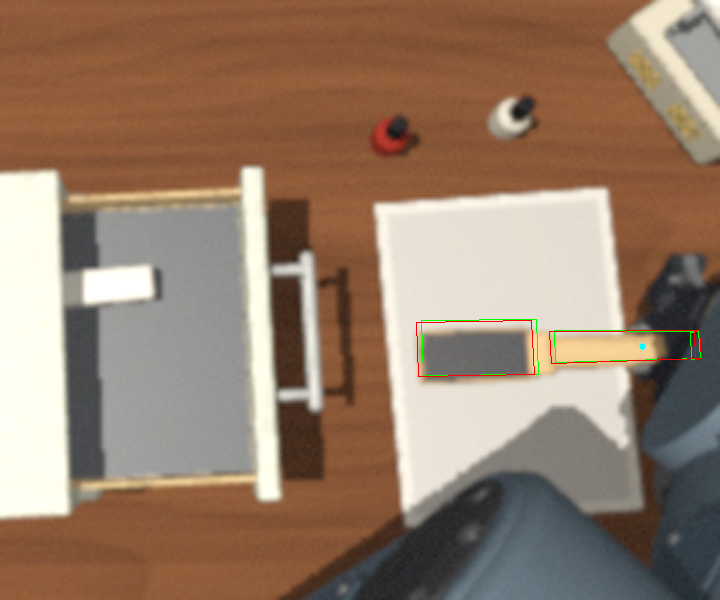

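>>> step_arm:
  commands:
    - [0.03, 0, 0, 0]
    - [0.06, 0, 0, 0]
    - [0.09, 0, 0, 0]
    - [0.108, 0, 0, 0]
    - [0.112, 0, 0, 0]
    - [0.112, 0, 0, 0]
    - [0.112, 0, 0, 0]
    - [0.112, 0, 0, 0]
  grip_force: 30

```text
t: 15.43
tcp_pos: [0.5322, -0.3582, 0.0447]
tool_rot: [0.003, 0.712, 0.006, 0.702]
force: [-0.4, -0.4, -0.5]
finger_gap: 0.262
```

>>> step_arm:
  commands:
    - [0.004, 0, 0, 0]
    - [0.008, 0, 0, 0]
    - [0.01, 0, 0, 0]

```text
t: 15.68
tcp_pos: [0.5325, -0.3584, 0.0353]
tool_rot: [0.002, 0.711, 0.005, 0.703]
force: [0.2, 0.3, -1.1]
finger_gap: 0.266
```

>>> step_arm:
  commands:
    - [0.003, 0, 0, 0]
    - [0.006, 0, 0, 0]
    - [0.008, 0, 0, 0]

```text
t: 15.93
tcp_pos: [0.5322, -0.3582, 0.0268]
tool_rot: [0.003, 0.712, 0.005, 0.703]
force: [0.7, 0.1, -0.9]
finger_gap: 0.262
```

>>> step_arm:
  commands:
    - [0.003, 0, 0, 0]
    - [0.006, 0, 0, 0]
    - [0.006, 0, 0, 0]

```text
t: 16.18
tcp_pos: [0.532, -0.3581, 0.0203]
tool_rot: [0.003, 0.712, 0.005, 0.703]
force: [0.4, -0.9, 1.2]
finger_gap: 0.262
```

>>> step_arm:
  commands:
    - [0.002, 0, 0, 0]
    - [0.004, 0, 0, 0]
    - [0.004, 0, 0, 0]

```text
t: 16.43
tcp_pos: [0.5321, -0.3585, 0.0166]
tool_rot: [0.003, 0.711, 0.005, 0.703]
force: [0.1, -2.0, 4.3]
finger_gap: 0.27
```

>>> step_arm:
  commands:
    - [0.002, 0, 0, 0]
    - [0.004, 0, 0, 0]
    - [0.004, 0, 0, 0]

```text
t: 16.68
tcp_pos: [0.5322, -0.3589, 0.013]
tool_rot: [0.003, 0.711, 0.005, 0.703]
force: [-1.1, -2.8, 6.6]
finger_gap: 0.262
```

```bash
python3 -c "
from h import *
togo([.535,-.362,.16],0)
g=telemetry.sense()['tcp_pos']
overlay('17','scene',(170,310,80,270),4,g,[.0,.15],1.2)"
```

```text
t 16.68 tcp [ 0.5322 -0.3589  0.013 ] F [-1.1 -2.8  6.6] gap 22.4 zang 0.2 x [-0.012  0.011 -1.   ] q [-0.77  0.84  1.51 -0.    0.81 -0.77]
shift [-0.1471 -0.0015  0.001 ] turn 0.003
```

View pics/17.png

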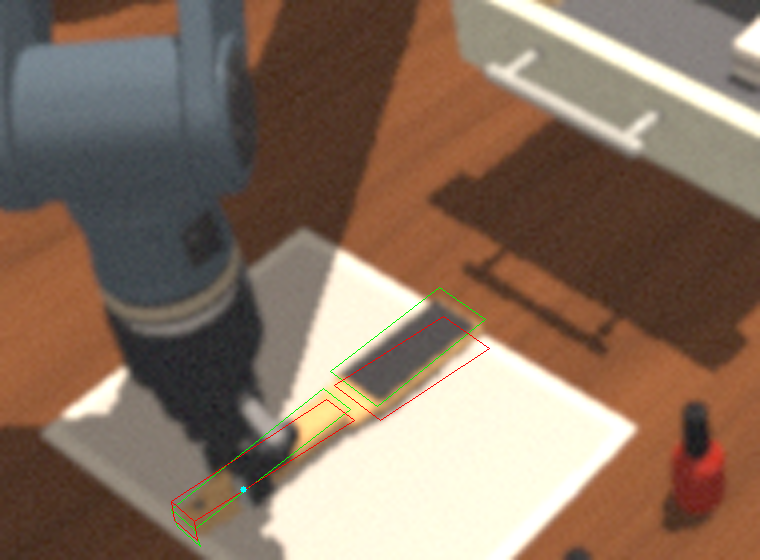

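>>> step_arm:
  commands:
    - [0.001, 0, 0, 0]
    - [0.003, 0, 0, 0]
    - [0.004, 0, 0, 0]
    - [0.004, 0, 0, 0]
  grip_force: 20

```text
t: 17.07
tcp_pos: [0.5326, -0.3591, 0.0091]
tool_rot: [0.003, 0.711, 0.004, 0.703]
force: [1.5, -2.0, 3.2]
finger_gap: 0.265
```

```bash
python3 -c "
from h import *
togo([.535,-.362,.16],0)"
```

```text
t 17.07 tcp [ 0.5326 -0.3591  0.0091] F [ 1.5 -2.   3.2] gap 22.7 zang 0.1 x [-0.011  0.011 -1.   ] q [-0.77  0.85  1.51  0.    0.8  -0.77]
shift [-0.1509 -0.0013  0.0008] turn 0.002
```

Slipped as wanted (force fell). A last 2 mm, then lock and lift to 15 cm.

>>> step_arm:
  commands:
    - [0.001, 0, 0, 0]
    - [0.002, 0, 0, 0]
    - [0.002, 0, 0, 0]

```text
t: 17.32
tcp_pos: [0.5328, -0.3592, 0.0071]
tool_rot: [0.003, 0.711, 0.004, 0.703]
force: [0.0, -1.8, 3.9]
finger_gap: 0.263
```

>>> step_arm:
  commands:
    - [0, 0, 0, 0]
    - [0, 0, 0, 0]
    - [0, 0, 0, 0]
    - [0, 0, 0, 0]
    - [0, 0, 0, 0]
  grip_force: 120

```text
t: 17.73
tcp_pos: [0.5327, -0.3593, 0.0072]
tool_rot: [0.003, 0.711, 0.004, 0.703]
force: [0.2, -1.2, 5.0]
finger_gap: 0.263
```

>>> step_arm:
  commands:
    - [-0.005, 0, 0, 0]
    - [-0.02, 0, 0, 0]
    - [-0.045, 0, 0, 0]
    - [-0.07, 0, 0, 0]
    - [-0.095, 0, 0, 0]
    - [-0.12, -0.001, 0.001, 0]
    - [-0.134, -0.001, 0.001, 0]
    - [-0.138, -0.001, 0.001, 0]

```text
t: 18.4
tcp_pos: [0.5362, -0.3625, 0.1476]
tool_rot: [0.001, 0.71, 0.003, 0.704]
force: [0.4, 0.3, 0.2]
finger_gap: 0.268
```

>>> step_arm:
  commands:
    - [0, 0, 0, 0]
    - [0, 0, 0, 0]
    - [0, 0, 0, 0]

```text
t: 18.65
tcp_pos: [0.5353, -0.3616, 0.146]
tool_rot: [0.002, 0.711, 0.004, 0.704]
force: [-0.6, -0.5, -1.2]
finger_gap: 0.263
```

```bash
python3 -c "
from h import *
togo([.535,-.362,.145],0)
g=telemetry.sense()['tcp_pos']
overlay('18','scene',(130,340,80,290),3,g,[.0,.15],1.2)
overlay('19','top',(110,310,200,440),3,g,[.0,.15],1.2)"
```

```text
t 18.65 tcp [ 0.5353 -0.3616  0.146 ] F [-0.6 -0.5 -1.2] gap 22.5 zang 0.2 x [-0.01   0.009 -1.   ] q [-0.77  0.66  1.44 -0.    1.05 -0.77]
shift [ 0.001  -0.0004 -0.0003] turn 0.003
```

View pics/18.png

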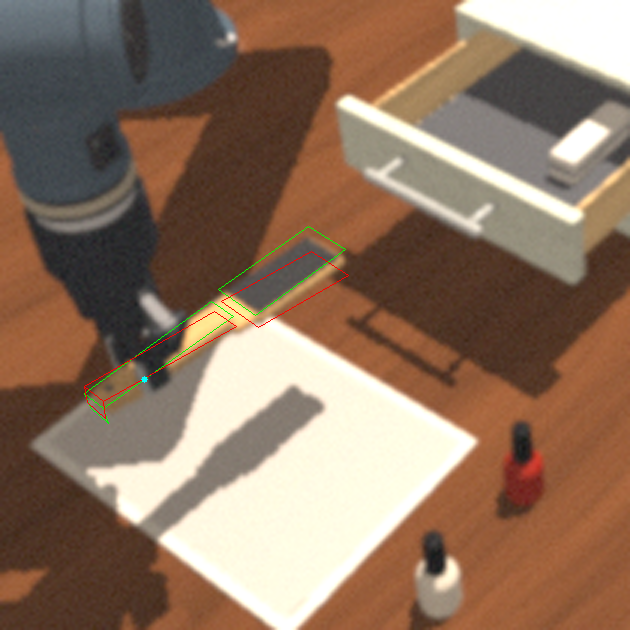

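View pics/19.png

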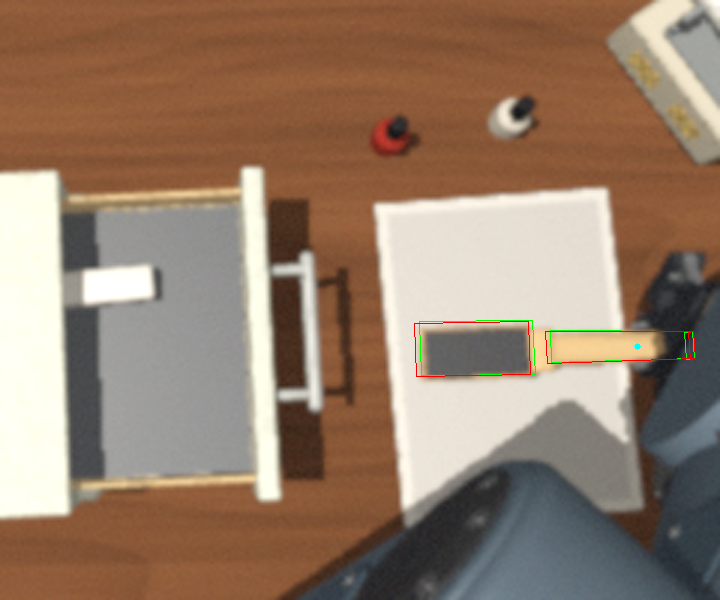

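```bash
python3 -c "
from h import *
print(telemetry.sense()['qd'].round(3)); print(manip.sign_off())"
```

```text
[ 0.    -0.002 -0.005  0.001  0.001 -0.   ]
the job is handed in; nothing more can be done
None
```

I pulled the top drawer to its stop, drew the file out on the slant and handed in at about 18.8 s of the 54 s. The gripper is holding the file level over the mat. `sign_off` gave no verdict.

- **Drawer:** I gripped the bar and pulled about 113 mm until the force jumped to 28 N at the stop.
- **Slant:** I raised the handle until the head met the underside of the unit's top and the file tilted about 0.15 rad in the grip. The highest wrist force I read was 14 N, against the 25 N limit. Readings come only at the end of each call, so a brief higher peak could have gone unseen. I then drew it out along its own line with no more than 1.2 N shown.
- **Levelling:** I rested the head on the mat at up to 7 N to turn the file level, then gripped at 120 N and lifted. The mat is fixed, but the file did touch it on the way.

**Last checks:** the TCP was at (0.535, -0.362, 0.146), which puts the file's middle about 15 cm up and, by estimate, within a few millimetres of the mat's centre. The arm was at rest and the pictures show the file held clear of the unit and the mat. The drawer is still open with the buffer block in it. The lower drawer looks shut and the polish bottles look unmoved.

**Uncertain:** two readings were less certain than the rest.
- The scene camera was about 5 mm off from the other data, so the final tilt of 0 to 0.05 rad is a visual estimate.
- The finger opening read 22.5 mm against a 26 mm handle. I saw no sliding along the handle.

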